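# Load the ingot moulds into the preheating hearth

## Task

Preheat the ingot moulds: roll each grey hexagonal mould over until its grooved face is on top, turn it so that its steel tang points out of the hearth towards the robot, and lay it fully down in a cradle of the hearth's carriage, one mould to a cradle, any cradle. When every mould on the bench is loaded, turn the hand crank clockwise, about three full turns, until the carriage is fully home under the hood, then let go, leaving the other things on the bench where they are and standing.

Things in the scene. Friction and masses are not known exactly. Their poses are not given: they have to be found in the camera images.
- mould_a: graphite ingot mould, about 0.45 kg: hexagonal bar 110 mm long, 50 mm across flats (57.7 across corners, faces 28.9 wide), a pouring groove 16 mm wide and 8 mm deep along one face, round steel tang (16 mm thick, 30 mm long) on the axis at one end. Origin: middle of the hexagonal part, on its axis. Own +x points to the tang, own +z out of the grooved face
- mould_b: another mould just like mould_a, same sizes and axes. Two or three of the four are present; each starts flat on a plain face on the bench, pointing anywhere, origin 25 mm up, its groove 1, 2 or 3 faces away from the top
- mould_c: another mould just like mould_a, same sizes and axes. Two or three of the four are present; each starts flat on a plain face on the bench, pointing anywhere, origin 25 mm up, its groove 1, 2 or 3 faces away from the top
- mould_d: another mould just like mould_a, same sizes and axes. Two or three of the four are present; each starts flat on a plain face on the bench, pointing anywhere, origin 25 mm up, its groove 1, 2 or 3 faces away from the top
- mould_a_tang (a point): tip of this mould's tang, 85 mm from the mould's origin along its +x
- mould_b_tang (a point): tip of this mould's tang, 85 mm from the mould's origin along its +x
- mould_c_tang (a point): tip of this mould's tang, 85 mm from the mould's origin along its +x
- mould_d_tang (a point): tip of this mould's tang, 85 mm from the mould's origin along its +x
- nest_mid (a point): middle cradle on the hearth's carriage: the point where a seated mould's origin lies, 49 mm above the bench. Carriage axes: +x level, along the cradle and into the hood (the way it travels), +y left, +z up. A seated mould lies along x, groove up, tang to -x, on two cross bars (12 mm long in x, centred at x -42 and +42 mm, tops 25 mm below this point)
- nest_left (a point): the same for the left cradle, 100 mm to +y. In each cradle the floor between the cross bars lies 12 mm below their tops, giving room for fingertips; on the cross bars, guide blocks 14 mm high leave a gap 50 mm wide for the mould
- nest_right (a point): the same for the right cradle, 100 mm to -y. In each cradle the end wall at +x (inner face at +59 mm) is closed; that at -x (inner face at -59 mm, 8 mm thick) has a slot 26 mm wide for the tang, open above; both rise 3 mm above the seated origin, so a mould the wrong way round cannot go down
- carriage (a joint): travel of the carriage into the hearth in m: 0 wound right out (loading position), 0.12 fully home under the hood. Geared to the crank, 40 mm per turn; stays where it is left. The hood is a fire-brick roof, underside 88 and top 110 mm above the bench, starting 145 mm beyond the middle of the cradles as wound out
- crank (a joint): angle of the hand crank in rad; grows as it is turned clockwise seen from above, which winds the carriage in; three full turns from 0 to 18.85 (stop), starts between 0 and 0.8. It turns stiffly, about 2 N at the knob, and stays where it is left
- crank_knob (a point): middle of the crank's upright wooden knob, 26 mm thick, 54 mm tall (30 mm below this point to 24 mm above it), which spins freely on its pin; 55 mm from the crank's axis. The crank arm passes just below the knob
- crank_axis (a point): point on the upright axis of the crank, at the height of the knob's middle, 115 mm above the bench; the crank stands on a green gearbox at the near left corner of the hearth
- solder_ring: brass ring 48 mm across, 18 mm high, lying flat among the moulds; origin under its centre
- hammer: hammer with a yellow handle lying near the crank, about 250 mm long; origin at its middle, on the bench
- tongs: iron tongs lying flat, 250 mm long, 10 mm high, between robot and hearth; origin at the middle, on the bench
- crucible: shallow terracotta bowl, 90 mm across, 45 mm high, standing; origin under its centre
Not all that is in view belongs to the job. What is shaped like the mould_c but green is not meant.

How it is judged:
On the way, in this order (a step that is already met when the one before it is completed fails the run):
1. every mould that is present lies in a cradle, groove up and tang towards the robot, while the carriage is still wound out (angle between each of mould_a, mould_b, mould_c, mould_d's own z axis and vertical below 0.12 rad and ((distance between mould_a and nest_left below 0.009 m and x of mould_a_tang in the frame of nest_left below -0.07 m) or (distance between mould_a and nest_mid below 0.009 m and x of mould_a_tang in the frame of nest_mid below -0.07 m) or (distance between mould_a and nest_right below 0.009 m and x of mould_a_tang in the frame of nest_right below -0.07 m)) and ((distance between mould_b and nest_left below 0.009 m and x of mould_b_tang in the frame of nest_left below -0.07 m) or (distance between mould_b and nest_mid below 0.009 m and x of mould_b_tang in the frame of nest_mid below -0.07 m) or (distance between mould_b and nest_right below 0.009 m and x of mould_b_tang in the frame of nest_right below -0.07 m)) and ((distance between mould_c and nest_left below 0.009 m and x of mould_c_tang in the frame of nest_left below -0.07 m) or (distance between mould_c and nest_mid below 0.009 m and x of mould_c_tang in the frame of nest_mid below -0.07 m) or (distance between mould_c and nest_right below 0.009 m and x of mould_c_tang in the frame of nest_right below -0.07 m)) and ((distance between mould_d and nest_left below 0.009 m and x of mould_d_tang in the frame of nest_left below -0.07 m) or (distance between mould_d and nest_mid below 0.009 m and x of mould_d_tang in the frame of nest_mid below -0.07 m) or (distance between mould_d and nest_right below 0.009 m and x of mould_d_tang in the frame of nest_right below -0.07 m)) and value of joint carriage below 0.02 m), for 0.2 s.
2. the carriage is wound fully home (value of joint carriage above 0.114 m), for 0.2 s.
At the end, for the whole second after the job is handed in: Every mould present lies in a cradle of its own (within 9 mm of its seated point), groove up within 7 degrees, tang through the slot on the robot's side, and stays so; the carriage is within 6 mm of fully home (angle between each of mould_a, mould_b, mould_c, mould_d's own z axis and vertical below 0.12 rad and ((distance between mould_a and nest_left below 0.009 m and x of mould_a_tang in the frame of nest_left below -0.07 m) or (distance between mould_a and nest_mid below 0.009 m and x of mould_a_tang in the frame of nest_mid below -0.07 m) or (distance between mould_a and nest_right below 0.009 m and x of mould_a_tang in the frame of nest_right below -0.07 m)) and ((distance between mould_b and nest_left below 0.009 m and x of mould_b_tang in the frame of nest_left below -0.07 m) or (distance between mould_b and nest_mid below 0.009 m and x of mould_b_tang in the frame of nest_mid below -0.07 m) or (distance between mould_b and nest_right below 0.009 m and x of mould_b_tang in the frame of nest_right below -0.07 m)) and ((distance between mould_c and nest_left below 0.009 m and x of mould_c_tang in the frame of nest_left below -0.07 m) or (distance between mould_c and nest_mid below 0.009 m and x of mould_c_tang in the frame of nest_mid below -0.07 m) or (distance between mould_c and nest_right below 0.009 m and x of mould_c_tang in the frame of nest_right below -0.07 m)) and ((distance between mould_d and nest_left below 0.009 m and x of mould_d_tang in the frame of nest_left below -0.07 m) or (distance between mould_d and nest_mid below 0.009 m and x of mould_d_tang in the frame of nest_mid below -0.07 m) or (distance between mould_d and nest_right below 0.009 m and x of mould_d_tang in the frame of nest_right below -0.07 m)) and value of joint carriage above 0.114 m); the robot touches nothing.
It fails at once if the ring, hammer, tongs or crucible was pushed more than 8 cm from its place (distance of any of solder_ring, hammer, tongs, crucible from where it was at the start of the episode above 0.08 m).
It fails at once if the crucible was tipped over (angle between crucible's own z axis and vertical above 0.6 rad).
Of mould_a, mould_b, mould_c, mould_d only 2 to 3 are there at a start; the rules pass over those that are not, and their reading is None.
At some moment in a run one of mould_a, mould_b, mould_c, mould_d may be knocked a few centimetres aside while the robot is not near it.
It also fails if it takes over 210 s, if anything falls off the work surface, if the arm or the gripper's body presses on something with over 40 N, if the wrist force passes 120 N, or if a joint passes its speed limit or range.

## Robot

A 6-joint arm with a two-finger parallel gripper is mounted at the origin on the work surface. World frame = base frame: x ahead of the robot, y to its left, z up, the work surface at z = 0. Lengths are in m, angles in rad, forces in N, time in s.
With the tool pointing down it reaches from about 0.275 to 0.725 m from the base axis. Payload 15.9 kg.
Tool frame: the origin (TCP) lies midway between the tips of the shut fingers; the grasp point (between the pads) lies 19 mm behind it; z points along the fingers, y is the line along which they close (so a half turn about z gives the same grasp; the last joint's range is limited). The gripper opens to 85 mm and grips with 20 to 120 N. Pads are 22 mm wide; open, the fingers measure 114 mm over their backs; the gripper's body (76 mm by 85 mm) begins 54 mm behind the grasp point. The pads swing forward as they close: fully open they stand 13 mm farther back than shut.
Start: joints at [-1.171, 0.213, -0.034, 1.323, 0, 1.571], TCP at [0.195, -0.461, 0.231] pointing down, gripper open.
Joint ranges: [-2.98, 2.98], [-0.74, 1.72], [-1.14, 1.35], [-2.1, 2.04], [-1.57, 1.44], [-3.14, 3.14]. Speed limits (rad/s): [1.89, 1.89, 2.39, 2.57, 3.14, 3.14].

## Interface

Orientations are given as a unit quaternion [x, y, z, w].
In Python, from cell import arm gives the robot as it stands. The module is installed in compiled form; this text tells all that it offers. Calls block until the motion is done:
- arm.move_to(position, orientation): joint-space move of the TCP to a pose.
- arm.servo_line(position, rot=None, speed=0.15): straight line of the TCP; rot=None keeps the orientation; speed is the mean speed in m/s.
- arm.move_j(angles): joint-space move.
- arm.release() and arm.clamp(grasp_force=None): open the fingers fully, or close them until they stop; grasp_force is the grip in N (None keeps the last).
- arm.pause(seconds).
- arm.inverse_kinematics(position, orientation): joint angles nearest the present ones, or None.
- arm.state(): the state.
- arm.camera(name): name is "scene" or "top" or "wrist"; returns the picture (400x640x3 uint8, red, green, blue); there is no depth.
- arm.camera_info(name): a dict with "intrinsics" (3x3 intrinsics, pixels), "extrinsics" (4x4, takes a point from world to camera coordinates). Camera axes: x right, y up, looking along -z (the intrinsics and any distortion apply to the point x, -y, -z); pixel columns grow to the right and rows downward; lengths in m; the calibration is good to about 2 mm. A picture is of the moment at which its call begins: read the wrist's pose just before it. camera_info takes no time and is no camera call; for the wrist camera it gives the pose at the moment of the call.
A pose or a line that the arm cannot do raises arm.PlanningError and nothing moves.
- arm.hand_in(): hands the job in; it is judged then, once.
The state is a dict: "clock": time; "qpos": joint angles; "qvel": joint speeds; "tau": joint torques, N m; "position": TCP position; "eef_rot": TCP orientation; "wrist_force": force on the tool from outside, world axes, zero at the start; "moment": the same for the moment, N m; "gripper_width": finger opening in m; "grip_force": force on a finger pad.
Only numpy, scipy, OpenCV 4.12 (cv2) and the standard library are available. Lean on these libraries where they do the work, as an engineer would, in place of code of your own. Each camera call takes 0.05 s, during which the arm holds its last target. There are 200 camera calls.

## Working session

There is one attempt and no reset: what is moved stays moved. The work goes in short steps, each a Python script; the robot and the scene stay as the last script left them, time stands still between calls to the robot, and variables do not carry over. Pictures are saved under pics/ and viewed, at most 14 in all, crops included, and the job is handed in when it is done.

```bash
mkdir -p pics; python3 - <<'E'
from cell import arm
import cv2
for n in ("top","scene"):
    cv2.imwrite(f"pics/{n}0.png",arm.camera(n)[:,:,::-1])
    i=arm.camera_info(n);print(n,{k:(v.round(4).tolist() if hasattr(v,'round') else v) for k,v in i.items()})
s=arm.state();print(s['position'],s['eef_rot'],s['gripper_width'],s['clock'])
i=arm.camera_info('wrist');print({k:(v.round(4).tolist() if hasattr(v,'round') else v) for k,v in i.items()})
E
```

```text
top {'intrinsics': [[473.2352, 0.0, 312.7225], [0.0, 473.2352, 198.4309], [0.0, 0.0, 1.0]], 'extrinsics': [[-0.0244, -0.9995, -0.0178, 0.0229], [0.9948, -0.0261, 0.0983, -0.5403], [-0.0987, -0.0153, 0.995, -1.628], [0.0, 0.0, 0.0, 1.0]]}
scene {'intrinsics': [[503.3928, 0.0, 322.8535], [0.0, 503.3928, 192.1774], [0.0, 0.0, 1.0]], 'extrinsics': [[0.4594, 0.8882, -0.0004, -0.2335], [-0.6622, 0.3428, 0.6664, 0.2756], [0.592, -0.3059, 0.7456, -1.8045], [0.0, 0.0, 0.0, 1.0]]}
[ 0.19450227 -0.46027911  0.23086222] [ 9.80084284e-01  1.98581306e-01 -1.09270698e-04 -4.98585636e-04] 0.08537312090165151 0.1
{'intrinsics': [[276.9502, 0.0, 319.8564], [0.0, 276.9502, 200.9581], [0.0, 0.0, 1.0]], 'extrinsics': [[0.3898, -0.9209, -0.0021, -0.499], [0.8714, 0.3695, -0.3227, 0.0444], [0.2979, 0.124, 0.9465, -0.3821], [0.0, 0.0, 0.0, 1.0]]}
```

View pics/top0.png

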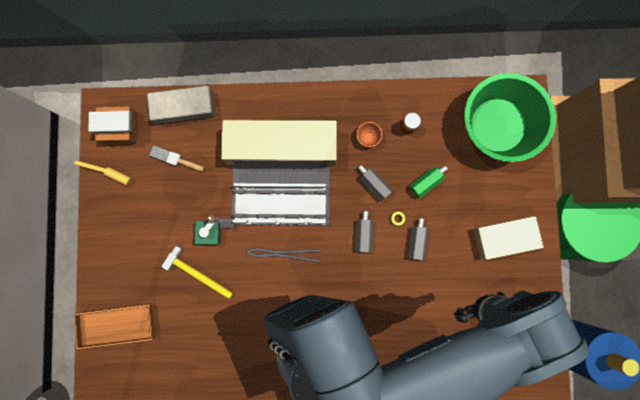

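View pics/scene0.png

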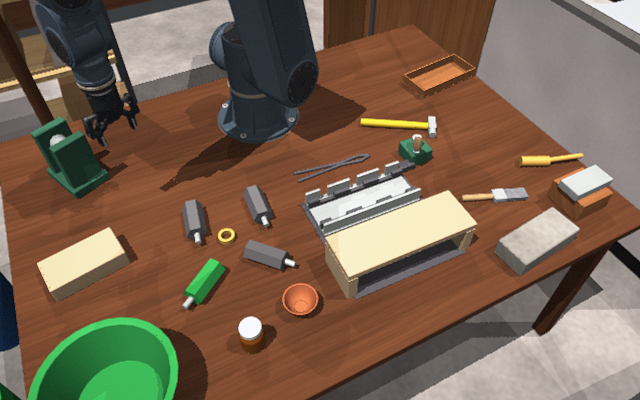

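Candidates in the top view: grey moulds at (375,183), (365,233) and (418,240). The green lookalike at (428,181) is not meant, and neither are the cream and grey bricks. In the scene view the moulds are at (268,255), (257,205) and (194,220).

```bash
cat > h.py <<'E'
from cell import arm
import numpy as np, cv2
from scipy.spatial.transform import Rotation as R
from scipy.optimize import minimize
def cam(n):
    i=arm.camera_info(n); return np.array(i['intrinsics']),np.array(i['extrinsics'])
def proj(P,c):
    K,E=c; q=(E[:3,:3]@np.atleast_2d(P).T).T+E[:3,3]; q=q*[1,-1,-1]; q=q@K.T; return q[:,:2]/q[:,2:]
def unproj(uv,z,c):
    K,E=c; d=np.linalg.inv(K)@[uv[0],uv[1],1]; d=E[:3,:3].T@(d*[1,-1,-1]); o=-E[:3,:3].T@E[:3,3]
    return o+d*(z-o[2])/d[2]
def shot(n,name=None):
    c=cam(n); im=arm.camera(n)
    if name: cv2.imwrite(f'pics/{name}.png',im[:,:,::-1])
    return im,c
HEX=np.array([[x,.02887*np.cos(a),.02887*np.sin(a)] for x in(-.055,.055) for a in np.arange(6)*np.pi/3])
TANG=np.array([[x,.008*np.cos(a),.008*np.sin(a)] for x in(.055,.085) for a in np.arange(12)*np.pi/6])
def sil(p,c,z=.025):
    m=np.zeros((400,640),np.float32)
    r=R.from_euler('z',p[2])
    for g in(HEX,TANG):
        u=proj(r.apply(g)+[p[0],p[1],z],c)
        cv2.fillConvexPoly(m,cv2.convexHull((u*16).round().astype(np.int32)),1.,cv2.LINE_AA,4)
    return m
def grey(im):
    h=cv2.cvtColor(im,cv2.COLOR_RGB2HSV)
    return ((h[...,1]<75)&(h[...,2]>35)).astype(np.float32)
def fit(p,im,c,z=.025):
    m=grey(im); near=cv2.dilate(sil(p,c,z),np.ones((25,25)))  # only look near the guess
    m=cv2.GaussianBlur(m*near,(5,5),0)
    f=lambda d:((cv2.GaussianBlur(sil(p+d*[.01,.01,.1],c,z),(5,5),0)-m)**2).sum()
    p=np.array(p,float); best=None
    for s in(1.,.3):
        r=minimize(f,np.zeros(3),method='Nelder-Mead',options=dict(initial_simplex=s*np.array([[-1,-1,-1],[1,0,0],[0,1,0],[0,0,1.]]),maxiter=120)); p=p+r.x*[.01,.01,.1]
    return p,r.fun/sil(p,c,z).sum()
E
python3 - <<'E'
from h import *
c=cam('top')
for n,ce,t in (('1',(376,184),(361,168)),('2',(365,236),(366,212)),('3',(418,244),(421,220))):
    a,b=unproj(ce,.04,c),unproj(t,.025,c);print(n,a.round(3),np.arctan2(*(b-a)[1::-1]).round(2))
for n,u,z in (('ring',(398,218),.01),('crank',(206,230),.1),('nestmid',(280,207),.049),('tongs',(284,254),0),('hammer',(199,273),0)):print(n,unproj(u,z,c).round(3))
im=cv2.imread('pics/scene0.png')[175:300,170:310]
cv2.imwrite('pics/crop1.png',cv2.resize(im,None,fx=4.8,fy=4.8,interpolation=cv2.INTER_CUBIC))
arm.move_to([.43,-.22,.30],[1,0,0,0])
shot('wrist','w1')
E
```

```text
1 [ 0.584 -0.212  0.04 ] 0.68
2 [ 0.405 -0.167  0.04 ] -0.09
3 [ 0.373 -0.347  0.04 ] -0.21
ring [ 0.466 -0.288  0.01 ]
crank [0.437 0.366 0.1  ]
nestmid [0.512 0.122 0.049]
tongs [0.35  0.115 0.   ]
hammer [0.291 0.416 0.   ]
```

View pics/crop1.png

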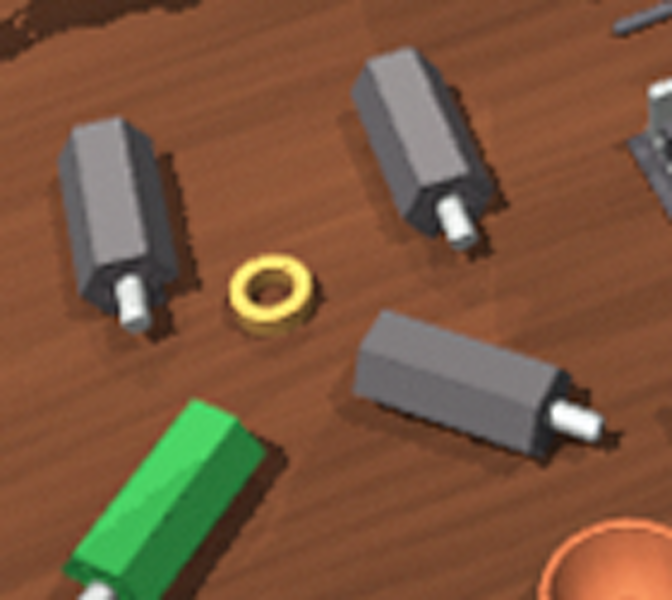

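View pics/w1.png

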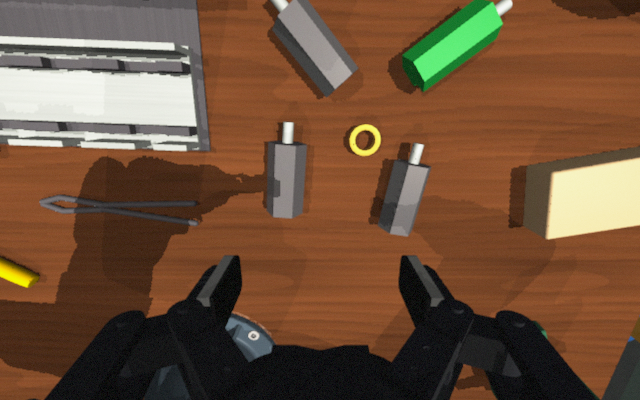

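The scene crop shows three grey moulds with no groove on their upper or camera-facing faces. In w1 they are at about (285,180), (405,195) and (318,45), and the ring is at (365,140). Next I'll take oblique close views of the mould ends.

```bash
cat > look.py <<'E'
from h import *
E0=cam('wrist'); s0=arm.state()
TW=np.eye(4);TW[:3,:3]=R.from_quat(s0['eef_rot']).as_matrix();TW[:3,3]=s0['position']
C2T=np.linalg.inv(E0[1]@TW)  # cam pose in tool
def views(p,az0s,els=(35,42,50,58),d=.30,row=110):
    K=E0[0]; t=np.array([p[0],p[1],.025]); out=[]
    for el in els:
        for az in az0s:
            for roll in np.arange(0,360,30):
                v=np.array([np.cos(az)*np.cos(np.radians(el)),np.sin(az)*np.cos(np.radians(el)),np.sin(np.radians(el))])
                z=v; x=np.cross([0,0,1],z);x/=np.linalg.norm(x);y=np.cross(z,x)
                M=np.eye(4);M[:3,:3]=np.c_[x,y,z]@R.from_euler('zx',[roll,np.degrees(-np.arctan((200-row)/K[0,0]))],degrees=True).as_matrix();M[:3,3]=t+d*v
                T=M@np.linalg.inv(C2T)
                if T[2,3]<.09 or T[2,2]>-.3: continue
                q=R.from_matrix(T[:3,:3]).as_quat()
                try: j=arm.inverse_kinematics(T[:3,3],q)
                except arm.PlanningError: j=None
                if j is not None: out.append((np.abs(np.array(j)-s0['qpos']).max(),el,az,roll,j))
        if out: break
    return sorted(out,key=lambda o:o[0])[:1]
E
python3 - <<'E'
from look import *
im,c=shot('wrist')
G=[[.584,-.212,.68],[.405,-.167,-.05],[.373,-.347,-.21]]
P=[]
for g in G:
    p,e=fit(np.array(g),im,c);P.append(p);print(p.round(4),round(float(e),3))
np.save('P.npy',P)
tiles=[]
for k,p in enumerate(P):
    for side in (0,np.pi):
        o=views(p,[p[2]+side+a for a in(0,.35,-.35,.6,-.6)])
        if not o: print(k,side,'none');continue
        _,el,az,roll,j=o[0];print(k,side,el,round(az-p[2]-side,2),roll,round(o[0][0],2))
        try:
            arm.move_j(j)
        except arm.PlanningError as ex: print(ex);continue
        arm.pause(.1); im,c=shot('wrist',f'v{k}_{int(side)}')
        u=proj([p[0],p[1],.025],c)[0];x,y=np.clip(u.astype(int),[70,70],[570,330])
        tiles.append(cv2.putText(cv2.resize(im[y-70:y+70,x-70:x+70],(260,260),interpolation=cv2.INTER_CUBIC),f'{k} {side:.0f} r{roll}',(5,20),0,.6,(255,255,0)))
while len(tiles)<6:tiles.append(np.zeros_like(tiles[0]))
cv2.imwrite('pics/tiles.png',np.vstack([np.hstack(tiles[:3]),np.hstack(tiles[3:6])])[:,:,::-1])
print(arm.state()['clock'])
E
```

```text
[ 0.5842 -0.215   0.7042] 0.004
[ 0.4043 -0.1675 -0.085 ] 0.01
[ 0.3752 -0.3527 -0.182 ] 0.007
0 0 42 0.35 150 0.45
0 3.141592653589793 42 -0.6 120 2.57
1 0 42 0.35 180 0.32
1 3.141592653589793 42 -0.6 120 1.59
2 0 42 0.35 150 0.37
2 3.141592653589793 42 -0.6 120 1.99
13.0583
```

View pics/tiles.png

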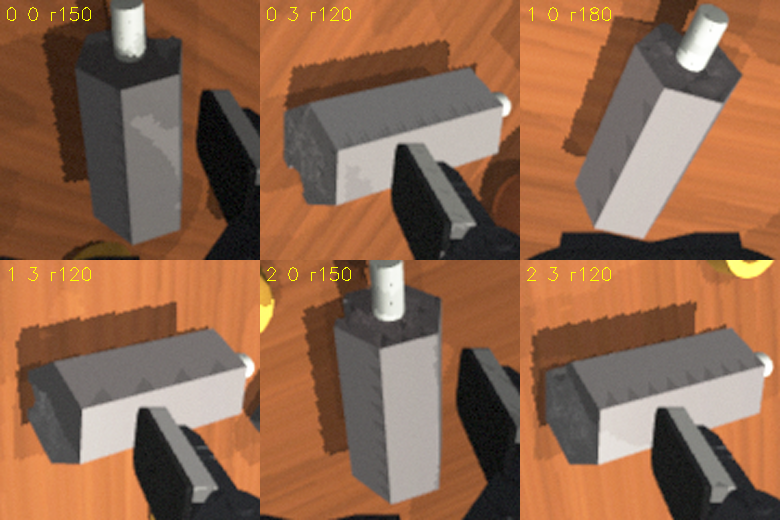

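The tiles show the mould ends with hints of a notch: 0 at (290,150) and 1 at (32,400). I'll enlarge the ends with the contrast raised and the view upright.

```bash
python3 - <<'E'
from look import *
P=np.load('P.npy'); tiles=[]
K=E0[0]
# v*_3 pics were taken from known joint poses; recompute camera from views' geometry
for side in (np.pi,0):
  for k,p in enumerate(P):
    im=cv2.imread(f'pics/v{k}_{int(side)}.png')
    az=p[2]+side+(-.6 if side else .35);el=42;roll={(0,0):150,(1,0):180,(2,0):150}.get((k,int(side)),120)
    v=np.array([np.cos(az)*np.cos(np.radians(el)),np.sin(az)*np.cos(np.radians(el)),np.sin(np.radians(el))])
    z=v;x=np.cross([0,0,1],z);x/=np.linalg.norm(x);y=np.cross(z,x)
    M=np.eye(4);M[:3,:3]=np.c_[x,y,z]@R.from_euler('zx',[roll,np.degrees(-np.arctan(90/K[0,0]))],degrees=True).as_matrix();M[:3,3]=[p[0]+.3*v[0],p[1]+.3*v[1],.025+.3*v[2]]
    c=(K,np.linalg.inv(M)); r=R.from_euler('z',p[2])
    xe=.055*(1 if not side else -1)
    q=np.array([[xe,sy*.036,sz*.036] for sy,sz in((1,1),(-1,1),(-1,-1),(1,-1))])
    if not side:q[:,1]*=-1   # seen from outside: left to right
    src=proj(r.apply(q)+[p[0],p[1],.025],c).astype(np.float32)
    H=cv2.getPerspectiveTransform(src,np.float32([[0,0],[260,0],[260,260],[0,260]]))
    t=cv2.warpPerspective(im,H,(260,260),flags=cv2.INTER_CUBIC)
    t=(255*(t/255.)**.5).astype(np.uint8)
    tiles.append(cv2.putText(t,f'{k} {"back" if side else "tang"}',(5,20),0,.6,(0,255,255)))
cv2.imwrite('pics/ends.png',np.vstack([np.hstack(tiles[:3]),np.hstack(tiles[3:6])]))
E
```

```text
(no output)
```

View pics/ends.png

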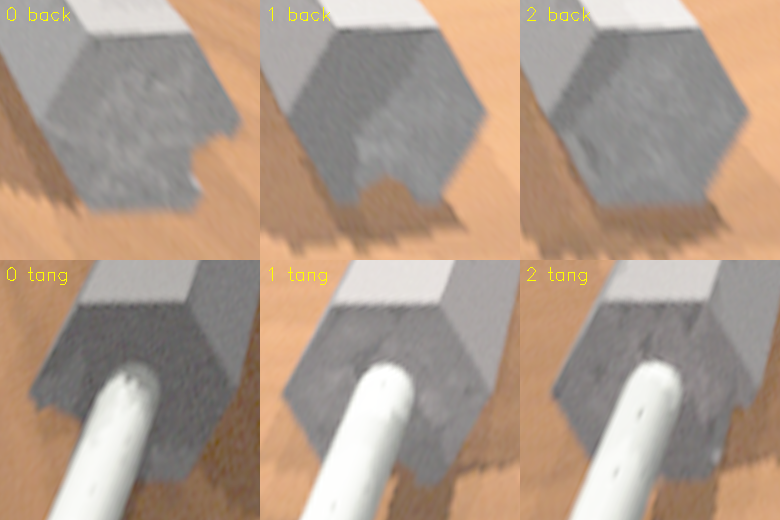

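End views read clearly. Mould 0 has its groove on the lower −y face (roll 120°), mould 1 on the bottom (180°), and mould 2 on the lower +y face (−120°). Now the carriage and crank.

```bash
python3 - <<'E'
from h import *
s=arm.state();print(s['position'])
arm.servo_line(np.array(s['position'])+[0,0,.1])
arm.move_to([.44,.16,.28],[1,0,0,0]);arm.pause(.2)
im,c=shot('wrist','car'); np.savez('car.npz',K=c[0],E=c[1])
cv2.imwrite('pics/car2.png',cv2.resize(im[40:260,150:590],(800,400),interpolation=cv2.INTER_CUBIC)[:,:,::-1])
print(arm.state()['clock'])
E
```

```text
[ 0.26534458 -0.28121924  0.09233323]
17.0333
```

View pics/car.png

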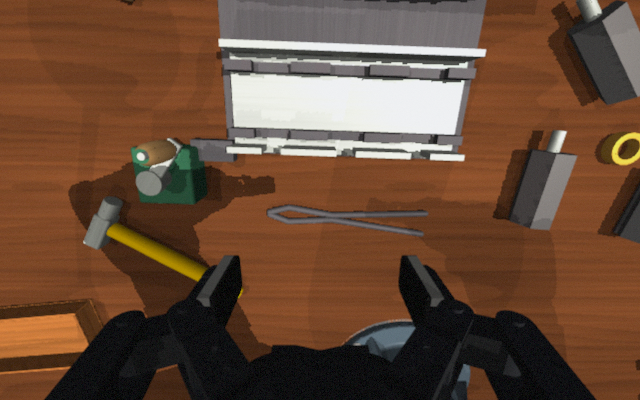

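```bash
cat > car.py <<'E'
from h import *
def model(p):
    L=[]
    def rect(x0,x1,y0,y1,z):L.append(np.array([[x0,y0,z],[x1,y0,z],[x1,y1,z],[x0,y1,z]]))
    for a,b in((-150,-113),(-87,-13),(13,87),(113,150)):rect(-67,-59,a,b,3)
    rect(59,67,-150,150,3)
    for x in(-42,42):
        for a,b in((-75,-25),(25,75)):rect(x-6,x+6,a,b,-11)
    r=R.from_euler('z',p[2]);return [r.apply(l/1000)+[p[0],p[1],.049] for l in L]
E
python3 - <<'E'
from car import *
d=np.load('car.npz');c=(d['K'],d['E']);im=cv2.imread('pics/car.png')
print([unproj(u,.052,c).round(3).tolist() for u in((229,147),(463,157),(219,42),(485,52))])
p=[.515,.122,-.03]
big=cv2.resize(im[20:190,205:505],None,fx=2.66,fy=2.66*1,interpolation=cv2.INTER_CUBIC)
for l in model(p):
    u=(proj(l,c)-[205,20]+.5)*2.66-.5
    cv2.polylines(big,[u.round().astype(int)],True,(0,0,255),1)
cv2.imwrite('pics/ov.png',big)
E
```

```text
[[0.471, 0.28, 0.052], [0.457, -0.033, 0.052], [0.594, 0.279, 0.052], [0.583, -0.039, 0.052]]
```

View pics/ov.png

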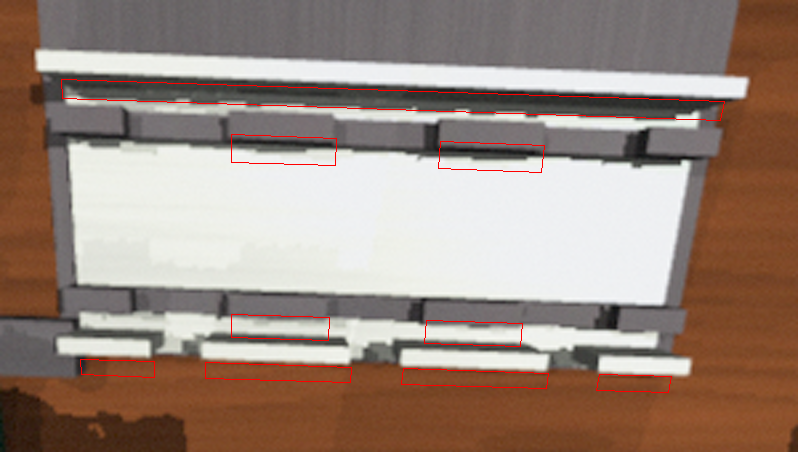

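The overlay shows the carriage clearly. The slot edges are at zoomed x of about 151/202, 351/402 and 548/599. I'll solve its pose from these corners.

```bash
python3 - <<'E'
from car import *
from scipy.optimize import least_squares
d=np.load('car.npz');c=(d['K'],d['E'])
obs=[((202,342),-59,87),((351,347),-59,13),((351,364),-67,13),((202,358),-67,87),((402,349),-59,-13),((548,355),-59,-87),((548,371),-67,-87),((401,366),-67,-13),
((151,339),-59,113),((151,355),-67,113),((599,357),-59,-113),((599,373),-67,-113)]
U=np.array([((o[0][0]+.5)/2.66-.5+205,(o[0][1]+.5)/2.66-.5+20) for o in obs]);L=np.array([[o[1],o[2],3] for o in obs])/1000
rear=np.array([[36,70],[747,97]]);rear=(rear+.5)/2.66-.5+[205,20]
def f(p):
    r=R.from_euler('z',p[2]);e=(proj(r.apply(L)+[p[0],p[1],.049],c)-U).ravel()
    q=[r.inv().apply(unproj(u,.052,c)-[p[0],p[1],.049])[0]-.059 for u in rear]
    return np.r_[e,np.array(q)*800]
s=least_squares(f,[.52,.12,-.03]);print(s.x.round(4),f(s.x).round(2));np.save('carp.npy',s.x)
im=cv2.imread('pics/car.png')
# crank: knob px / hub px
for u,z in(((142,156),.139),((172,146),.085),((151,182),.115),((175,143),.091)):print(u,unproj(u,z,c).round(4))
big=cv2.resize(im[120:220,70:250],None,fx=4,fy=4,interpolation=cv2.INTER_CUBIC);cv2.imwrite('pics/crank.png',big)
E
```

```text
[ 0.5248  0.1222 -0.0369] [ 0.4  -0.11 -0.18  0.07 -0.51 -0.35  0.45 -0.12  0.07  0.04  0.28 -0.17
 -0.57 -0.25 -0.02 -0.39  0.04  0.29  0.22  0.29  0.41 -0.21 -0.57 -0.29
  0.14  0.88]
(142, 156) [0.4733 0.3428 0.139 ]
(172, 146) [0.4763 0.3387 0.085 ]
(151, 182) [0.4392 0.3541 0.115 ]
(175, 143) [0.4806 0.3314 0.091 ]
```

```bash
cat > m.py <<'E'
from h import *
D=.006
CAR=np.load('carp.npy')
def nest(k):  # -1 right, 0 mid, 1 left
    r=R.from_euler('z',CAR[2]).apply([0,.1*k,0]); return np.array([CAR[0]+r[0],CAR[1]+r[1],.049]),CAR[2]+np.pi
def pose(o,yaw,tau,f,back=0.,up=0.):
    M=(R.from_euler('z',yaw)*R.from_euler('x',tau,degrees=True)*R.from_quat([1,0,0,0])*R.from_euler('z',90+90*f-90,degrees=True))
    a=M.apply([0,0,1]); return np.array(o)+a*(D-back)+[0,0,up],M.as_quat()
# mould along own x; fingers close along own y: tool y = +-own y
def ik(*a,**k):
    try:return arm.inverse_kinematics(*pose(*a,**k))
    except arm.PlanningError:return None
def feas(o,yaw,tau,f):
    return [j for j in(ik(o,yaw,tau,f),ik(o,yaw,tau,f,back=.09),ik(o,yaw,tau,f,up=.1))]
def pick(o,yaw,tau,f,force=60):
    arm.move_to(*pose(o,yaw,tau,f,back=.09)); arm.servo_line(pose(o,yaw,tau,f)[0],speed=.12)
    arm.clamp(force); arm.pause(.1); s=arm.state()
    print('grip w',round(s['gripper_width'],4),'F',round(s['grip_force'],1),'wf',np.round(s['wrist_force'],1))
    arm.servo_line(pose(o,yaw,tau,f,up=.1)[0],speed=.2)
def put(o,yaw,tau,f,dz=.0015,up=.1):
    arm.move_to(*pose(o,yaw,tau,f,up=up)); arm.servo_line(pose(o,yaw,tau,f,up=.02)[0],speed=.2)
    arm.servo_line(pose(o,yaw,tau,f,up=dz)[0],speed=.04); arm.pause(.1)
    s=arm.state(); print('put w',round(s['gripper_width'],4),'wf',np.round(s['wrist_force'],1))
    arm.release(); arm.servo_line(pose(o,yaw,tau,f,back=.09)[0],speed=.2); print('t',round(arm.state()['clock'],1))
E
python3 - <<'E'
from m import *
P=np.load('P.npy')
def rep(n,o,yaw):
    for tau in(30,-30):
        for f in(0,2):
            J=feas(o,yaw,tau,f);print(n,tau,f,[None if j is None else np.round(j,1).tolist() for j in J][:1],[j is not None for j in J])
for k,p in enumerate(P):rep(f'm{k}',[p[0],p[1],.025],p[2])
for k in(-1,0,1):rep(f'n{k}',*nest(k))
E
```

```text
m0 30 0 [[-0.5, 1.1, 0.8, 1.8, 0.2, 1.9]] [True, False, True]
m0 30 2 [[-0.5, 1.1, 0.8, 1.8, 0.2, -1.2]] [True, False, True]
m0 -30 0 [[-0.2, 0.3, -0.6, 0.2, -0.3, 2.2]] [True, True, True]
m0 -30 2 [[-0.2, 0.3, -0.6, 0.2, -0.3, -1.0]] [True, True, True]
m1 30 0 [[-0.7, 0.5, -0.3, 1.1, 0.4, 2.5]] [True, True, True]
m1 30 2 [[-0.7, 0.5, -0.3, 1.1, 0.4, -0.7]] [True, True, True]
m1 -30 0 [[-0.0, 0.3, -0.7, 0.7, -0.5, -3.1]] [True, True, True]
m1 -30 2 [[-0.0, 0.3, -0.7, 0.7, -0.5, 0.1]] [True, True, True]
m2 30 0 [[-1.0, 0.7, 0.0, 1.3, 0.4, 2.3]] [True, True, True]
m2 30 2 [[-1.0, 0.7, 0.0, 1.3, 0.4, -0.9]] [True, True, True]
m2 -30 0 [[-0.5, 0.3, -0.6, 0.5, -0.5, 2.8]] [True, True, True]
m2 -30 2 [[-0.5, 0.3, -0.6, 0.5, -0.5, -0.3]] [True, True, True]
n-1 30 0 [[0.3, 0.5, -0.2, 1.1, -0.5, 0.4]] [True, True, True]
n-1 30 2 [[0.3, 0.5, -0.2, 1.1, -0.5, -2.7]] [True, True, True]
n-1 -30 0 [[-0.3, 0.5, -0.3, 0.9, 0.5, -0.2]] [True, True, True]
n-1 -30 2 [[-0.3, 0.5, -0.3, 0.9, 0.5, 2.9]] [True, True, True]
n0 30 0 [[0.5, 0.6, -0.0, 1.2, -0.4, 0.6]] [True, True, True]
n0 30 2 [[0.5, 0.6, -0.0, 1.2, -0.4, -2.6]] [True, True, True]
n0 -30 0 [[-0.1, 0.4, -0.4, 0.8, 0.5, -0.0]] [True, True, True]
n0 -30 2 [[-0.1, 0.4, -0.4, 0.8, 0.5, 3.1]] [True, True, True]
n1 30 0 [[0.6, 0.7, 0.2, 1.4, -0.4, 0.7]] [True, True, True]
n1 30 2 [[0.6, 0.7, 0.2, 1.4, -0.4, -2.4]] [True, True, True]
n1 -30 0 [[0.1, 0.4, -0.4, 0.7, 0.5, 0.2]] [True, True, True]
n1 -30 2 [[0.1, 0.4, -0.4, 0.7, 0.5, -3.0]] [True, True, True]
```

```bash
cat >> m.py <<'E'
def relook(p,name=None):
    arm.move_to([p[0]-.02,p[1],.27],[1,0,0,0]); arm.pause(.1); im,c=shot('wrist',name)
    q,e=fit(np.array(p),im,c); print('fit',q.round(4),'moved mm',np.round(1000*np.hypot(*(q-p)[:2]),1),round(float(e),3)); return q,im,c
E
python3 - <<'E'
from m import *
P=np.load('P.npy')
p,im,c=relook(P[1]); o=[p[0],p[1],.025]
pick(o,p[2],-30,2); put(o,p[2],30,2)
p,im,c=relook(p,'a1'); P[1]=p; np.save('P.npy',P)
x,y=proj([p[0],p[1],.025],c)[0].astype(int)
cv2.imwrite('pics/a1c.png',cv2.resize(im[max(y-60,0):y+80,x-90:x+90],None,fx=3,fy=3,interpolation=cv2.INTER_CUBIC)[:,:,::-1])
E
```

```text
fit [ 0.4055 -0.1675 -0.0863] moved mm 1.1 0.008
grip w 0.0488 F 60.0 wf [-3.   8.2 12. ]
put w 0.0485 wf [-0.7 -0.1 -3.6]
t 29.3
fit [ 0.405  -0.1682 -0.0792] moved mm 0.9 0.008
```

View pics/a1c.png

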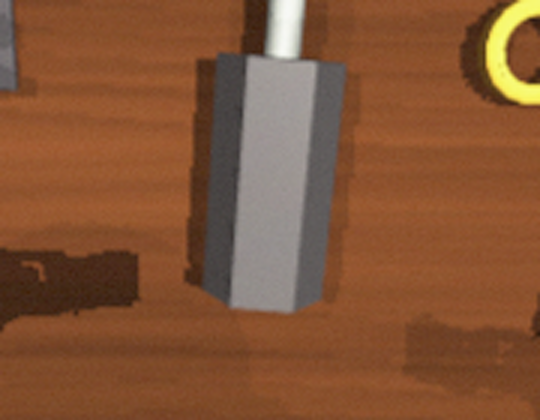

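The crop shows mould 1 lying flat after the roll, still on its spot. I'll do the second roll, then load it into the middle cradle.

```bash
python3 - <<'E'
from m import *
P=np.load('P.npy')
p=P[1]; o=[p[0],p[1],.025]
pick(o,p[2],-30,2); put(o,p[2],30,2)
p,im,c=relook(p)
x,y=proj([p[0],p[1],.025],c)[0].astype(int);A=im[y-70:y+70,x-100:x+100]
o=[p[0],p[1],.025]; n,yaw=nest(0)
pick(o,p[2],-30,2); put(n,yaw,30,2)
arm.move_to([.44,.14,.28],[1,0,0,0]);arm.pause(.1)
im,c=shot('wrist','a2');x,y=proj(n,c)[0].astype(int);B=im[y-70:y+70,x-100:x+100]
cv2.imwrite('pics/a2c.png',cv2.resize(np.hstack([A,B]),(800,280),interpolation=cv2.INTER_CUBIC)[:,:,::-1])
E
```

```text
grip w 0.0487 F 59.8 wf [-3.7  5.6 12.3]
put w 0.0485 wf [ 0.1  0.1 -3.3]
t 40.0
fit [ 0.4053 -0.1689 -0.0801] moved mm 0.8 0.01
grip w 0.0489 F 60.1 wf [-3.8  7.4 12.8]
put w 0.0486 wf [-0.5 -0.2 -3.9]
t 51.9
```

View pics/a2c.png

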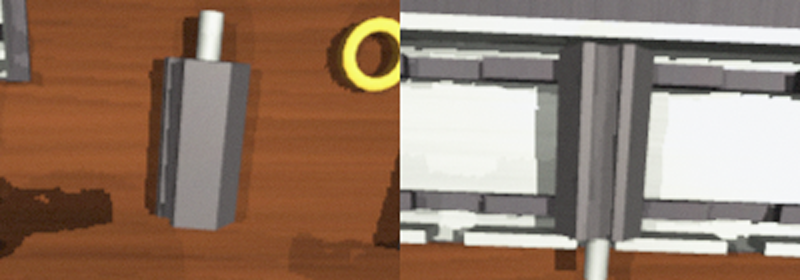

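The picture shows mould 1 groove up in the middle cradle, with its tang through the near slot at (597,260). Next is mould 2 into the left cradle.

```bash
python3 - <<'E'
from m import *
P=np.load('P.npy')
p,im,c=relook(P[2]); o=[p[0],p[1],.025]
pick(o,p[2],-30,2); put(o,p[2],30,2)
p,im,c=relook(p)
x,y=proj([p[0],p[1],.025],c)[0].astype(int);A=im[y-70:y+70,x-100:x+100]
cv2.imwrite('pics/a3a.png',A[:,:,::-1])
o=[p[0],p[1],.025]; n,yaw=nest(1)
pick(o,p[2],-30,2); put(n,yaw,30,2)
arm.move_to([.44,.16,.28],[1,0,0,0]);arm.pause(.1)
im,c=shot('wrist','a3');x,y=proj(n,c)[0].astype(int);B=im[y-70:y+70,x-100:x+100]
cv2.imwrite('pics/a3c.png',cv2.resize(np.hstack([A,B]),(800,280),interpolation=cv2.INTER_CUBIC)[:,:,::-1])
p=P[0]
for b in(.09,.07,.05,.04):print(b,ik([p[0],p[1],.025],p[2],30,0,back=b) is not None)
o2=[.5,-.17,.025]
for y2 in(.7,1.2,0):print(y2,[[j is not None for j in feas(o2,y2,t,0)] for t in(30,-30)])
E
```

```text
fit [ 0.3756 -0.3525 -0.1692] moved mm 0.4 0.007
grip w 0.0486 F 60.0 wf [-1.7  6.8 10.8]
put w 0.0482 wf [-0.4 -0.1 -3.7]
t 64.8
fit [ 0.3753 -0.3529 -0.1727] moved mm 0.5 0.008
grip w 0.0484 F 60.3 wf [-1.7  6.8 11. ]
put w 0.0484 wf [ 0.1 -0.2 -4.6]
t 76.4
0.09 False
0.07 False
0.05 True
0.04 True
0.7 [[True, True, True], [True, True, True]]
1.2 [[True, True, True], [True, True, True]]
0 [[True, True, True], [True, True, True]]
```

View pics/a3c.png

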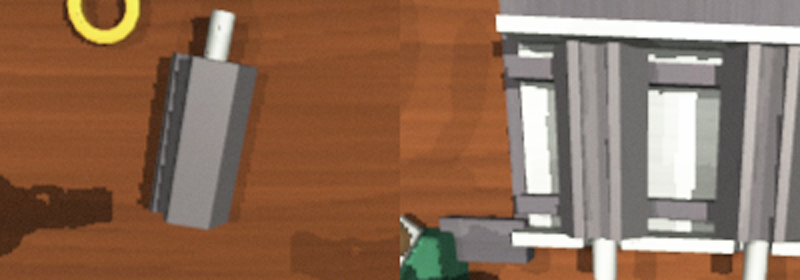

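Mould 2 is seated in the left cradle, groove up. Mould 0 goes to the right cradle via an intermediate spot.

```bash
python3 - <<'E'
from m import *
P=np.load('P.npy')
arm.move_to([.52,-.2,.27],[1,0,0,0]); arm.pause(.1); im,c=shot('wrist')
p,e=fit(P[0],im,c); print(p.round(4),round(float(e),3)); o=[p[0],p[1],.025]
if e>.03: raise SystemExit
arm.move_to(*pose(o,p[2],30,0,up=.1)); arm.servo_line(pose(o,p[2],30,0,back=.05)[0]); arm.servo_line(pose(o,p[2],30,0)[0],speed=.12)
arm.clamp(60); arm.pause(.1); s=arm.state(); print(s['gripper_width'],s['wrist_force'].round(1))
arm.servo_line(pose(o,p[2],30,0,up=.1)[0],speed=.2)
put([.5,-.17,.025],p[2],-30,0)
p=np.array([.5,-.17,p[2]])
p,im,c=relook(p)
x,y=proj([p[0],p[1],.025],c)[0].astype(int);A=im[max(y-70,0):max(y-70,0)+140,x-100:x+100]
o=[p[0],p[1],.025]; n,yaw=nest(-1)
pick(o,p[2],30,0); put(n,yaw,-30,0)
arm.move_to([.44,.10,.28],[1,0,0,0]);arm.pause(.1)
im,c=shot('wrist','a4');x,y=proj(n,c)[0].astype(int)
B=im[y-70:y+70,x-150:x+50]
cv2.imwrite('pics/a4c.png',cv2.resize(np.hstack([A,B]),(800,280),interpolation=cv2.INTER_CUBIC)[:,:,::-1])
E
```

```text
[ 0.5842 -0.2152  0.715 ] 0.003
0.04852508266891561 [ 1.2 -2.4  6. ]
put w 0.0482 wf [ 0.3 -0.8 -5. ]
t 90.2
fit [ 0.4991 -0.1692  0.7225] moved mm 1.2 0.005
grip w 0.0486 F 63.1 wf [ 1.3 -2.4  6.1]
put w 0.0484 wf [ 0.6  0.5 -4.8]
t 98.8
```

View pics/a4c.png

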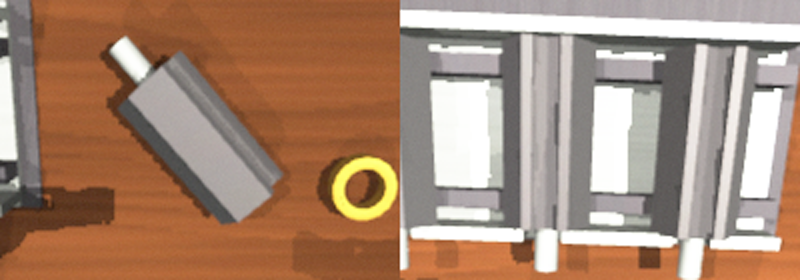

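View pics/crank.png

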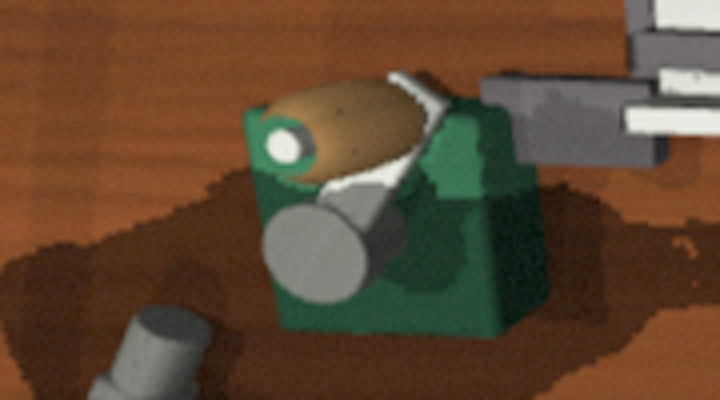

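All three are seated, groove up, with tangs out at the near side. The crank crop has the pin top at crop (285,147) and the hub disc at (315,252). I'll use my last view for a two-viewpoint crank picture to triangulate.

```bash
python3 - <<'E'
from m import *
T=[];D={}
for i,(x,y) in enumerate(((.37,.35),(.37,.25))):
    arm.move_to([x,y,.26],[1,0,0,0]);arm.pause(.15)
    im,c=shot('wrist',f'cr{i}'); u=proj([.45,.35,.1],c)[0].astype(int);u=np.clip(u,[66,66],[570,330]);print(u)
    D[f'E{i}']=c[1];D[f'u{i}']=u;D['K']=c[0]
    T.append(cv2.resize(im[u[1]-66:u[1]+66,u[0]-66:u[0]+66],(396,396),interpolation=cv2.INTER_CUBIC))
np.savez('cr.npz',**D)
cv2.imwrite('pics/crk.png',np.hstack(T)[:,:,::-1])
E
```

```text
[318 108]
[224 108]
```

View pics/crk.png

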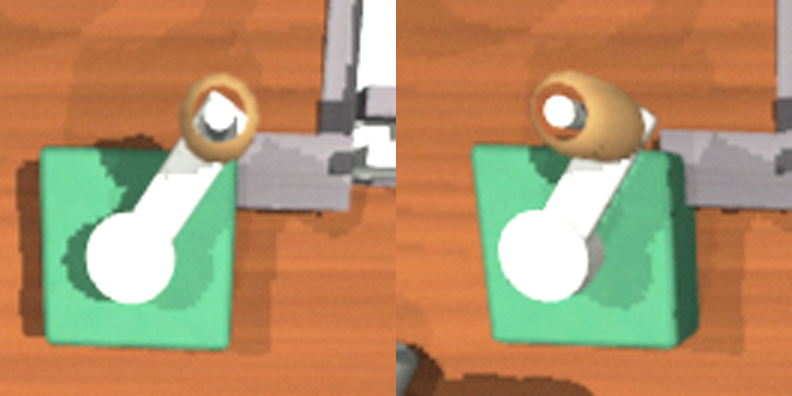

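In the left view the pin top is at (219,112) and the hub disc at (131,258). In the right view they are at (560,111) and (545,256). Triangulating, then checking reach around the circle.

```bash
cat > cr.py <<'E'
from m import *
d=np.load('cr.npz')
def tri(a,b):
    P=[];U=[]
    for i,q in((0,a),(1,b)):
        E=np.diag([1,-1,-1])@d[f'E{i}'][:3];P.append(d['K']@E);U.append((np.array(q)+.5)/3-.5+d[f'u{i}']-66.)
    X=cv2.triangulatePoints(P[0],P[1],U[0],U[1])[:,0];return X[:3]/X[3]
pin=tri((219,112),(164,111));hub=tri((131,258),(149,256))
E
python3 - <<'E'
from cr import *
print('pin',pin.round(4),'hub',hub.round(4),'r',np.hypot(*(pin-hub)[:2]).round(4),'ang',np.arctan2(*(pin-hub)[1::-1]))
c=(d['K'],d['E0'])
for z in(.1,.115,.139):print(z,unproj((np.array([131,258])+.5)/3-.5+d['u0']-66,z,c).round(4),unproj((np.array([219,112])+.5)/3-.5+d['u0']-66,z,c).round(4))
ax=hub[:2];a0=np.arctan2(*(pin-hub)[1::-1])
for w in np.radians([0,30,60,90,-30,-60,120,150]):   # tool y direction = a0+90deg +/- etc
    q=(R.from_euler('z',w)*R.from_quat([1,0,0,0])).as_quat()
    J=[arm.inverse_kinematics([ax[0]+.055*np.cos(t),ax[1]+.055*np.sin(t),.094],q) for t in np.arange(0,6.3,.5)]
    ok=all(j is not None for j in J);y=R.from_quat(q).apply([0,1,0]);print(round(w,2),ok,'closing dir deg',np.degrees(np.arctan2(y[1],y[0])).round(), np.ptp(np.array(J),axis=0).round(2) if ok else '')
E
```

```text
pin [0.4749 0.3443 0.1403] hub [0.43   0.3761 0.0844] r 0.0551 ang -0.6150440957244163
0.1 [0.4311 0.3747 0.1   ] [0.4787 0.3437 0.1   ]
0.115 [0.4321 0.3734 0.115 ] [0.4774 0.3439 0.115 ]
0.139 [0.4338 0.3713 0.139 ] [0.4753 0.3443 0.139 ]
0.0 True closing dir deg -90.0 [0.19 0.21 0.32 0.11 0.   0.19]
0.52 True closing dir deg -60.0 [0.19 0.21 0.32 0.11 0.   0.19]
1.05 True closing dir deg -30.0 [0.19 0.21 0.32 0.11 0.   0.19]
1.57 True closing dir deg -0.0 [0.19 0.21 0.32 0.11 0.   0.19]
-0.52 True closing dir deg -120.0 [0.19 0.21 0.32 0.11 0.   0.19]
-1.05 True closing dir deg -150.0 [0.19 0.21 0.32 0.11 0.   0.19]
2.09 True closing dir deg 30.0 [0.19 0.21 0.32 0.11 0.   0.19]
2.62 True closing dir deg 60.0 [0.19 0.21 0.32 0.11 0.   0.19]
```

```bash
python3 - <<'E'
from cr import *
q=(R.from_euler('z',np.radians(150))*R.from_quat([1,0,0,0])).as_quat()
ax=hub[:2].copy();t=np.arctan2(*(pin-hub)[1::-1]);Z=.094
pt=lambda t:np.array([ax[0]+.055*np.cos(t),ax[1]+.055*np.sin(t),Z])
arm.move_to(pt(t)+[0,0,.09],q);arm.servo_line(pt(t),speed=.1)
f0=np.array(arm.state()['wrist_force']);arm.clamp(30);arm.pause(.1)
s=arm.state();print('w',s['gripper_width'],(s['wrist_force']-f0).round(1))
st=np.radians(12);n=0;hist=[];tot=0
while tot<19.2:
    t-=st;tot+=st
    arm.servo_line(pt(t),speed=.07)
    f=np.array(arm.state()['wrist_force'])-f0;rh=np.array([np.cos(t),np.sin(t)]);th=np.array([np.sin(t),-np.cos(t)])
    fr,ft=f[:2]@rh,f[:2]@th;hist.append((round(tot,2),round(fr,1),round(ft,1)))
    ax=ax+1e-4*np.clip(fr,-10,10)*rh
    if ft<-14 or np.hypot(*f[:2])>40: break
print(hist[::8],hist[-6:],'axis shift',(ax-hub[:2]).round(4),'t',arm.state()['clock'])
E
```

```text
w 0.02481302757955477 [-0.7 -0.7  4.7]
[(np.float64(0.21), np.float64(-1.7), np.float64(1.6)), (np.float64(1.88), np.float64(-2.1), np.float64(1.0)), (np.float64(3.56), np.float64(-0.8), np.float64(1.1)), (np.float64(5.24), np.float64(1.2), np.float64(2.1)), (np.float64(6.91), np.float64(-0.3), np.float64(0.5)), (np.float64(8.59), np.float64(0.8), np.float64(1.7)), (np.float64(10.26), np.float64(0.1), np.float64(1.5)), (np.float64(11.94), np.float64(0.2), np.float64(1.8)), (np.float64(13.61), np.float64(0.3), np.float64(1.3)), (np.float64(15.29), np.float64(-0.5), np.float64(1.8)), (np.float64(16.96), np.float64(0.4), np.float64(2.1))] [(np.float64(17.38), np.float64(-0.0), np.float64(2.3)), (np.float64(17.59), np.float64(0.3), np.float64(2.3)), (np.float64(17.8), np.float64(0.3), np.float64(1.6)), (np.float64(18.01), np.float64(-0.3), np.float64(0.8)), (np.float64(18.22), np.float64(0.2), np.float64(1.5)), (np.float64(18.43), np.float64(8.2), np.float64(-29.7))] axis shift [0.001  0.0011] t 135.6833
```

The stop was felt at 18.4 rad with a −30 N tangential reaction. I'll let go, back off, check numerically where the carriage's front wall and tangs are, and hand in if they match.

```bash
python3 - <<'E'
from car import *
from m import CAR
arm.release();p=np.array(arm.state()['position']);arm.servo_line(p+[0,0,.12])
arm.move_to([.50,.14,.28],[1,0,0,0]);arm.pause(.2)
im,c=shot('wrist','fin')
g=cv2.cvtColor(im,cv2.COLOR_RGB2HSV).astype(float)
r=R.from_euler('z',CAR[2])
def score(tr):
    m=np.zeros((400,640),np.uint8)
    for l in model([*(CAR[:2]+r.apply([tr,0,0])[:2]),CAR[2]])[:4]:cv2.fillConvexPoly(m,proj(l,c).round().astype(np.int32),1)
    for k in(-1,0,1):
        b=r.apply([[x+tr,.1*k+y,-.049+.049] for x,y in((-.085,-.008),(-.085,.008),(-.067,.008),(-.067,-.008))])+[*CAR[:2],.055]
        cv2.fillConvexPoly(m,proj(b,c).round().astype(np.int32),1)
    w=(g[...,1]<40)&(g[...,2]>170)
    return w[m>0].mean()
S={t:round(score(t/1000),2) for t in range(90,136,3)};print(S,arm.state()['clock'])
if 114<=max(S,key=S.get)<=126: arm.pause(.3);print(arm.hand_in())
E
```

```text
{90: np.float64(0.0), 93: np.float64(0.0), 96: np.float64(0.01), 99: np.float64(0.05), 102: np.float64(0.08), 105: np.float64(0.13), 108: np.float64(0.24), 111: np.float64(0.49), 114: np.float64(0.75), 117: np.float64(0.89), 120: np.float64(0.77), 123: np.float64(0.64), 126: np.float64(0.45), 129: np.float64(0.33), 132: np.float64(0.23), 135: np.float64(0.18)} 140.8667
the job is handed in; nothing more can be done
None
```

I loaded all three moulds groove up with tangs towards the robot, wound the carriage to its stop (measured about 117–120 mm, fully home 120 mm), let go and handed in at about 141 s; no verdict came back, and I made no final check of the moulds under the hood or of the ring, hammer, tongs and crucible.

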